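Hang the scriber in its eyelet

TASK

The red-handled steel scriber has been left standing in the slanted blue sleeve of its holder. Draw it out without wrenching it, and hang it point down in the green eyelet of the white rack: the point goes through the eyelet, and you lower it until the brass collar rests on the eyelet before you let go. Leave the other things on the bench where they are.

Things in the scene. Friction and masses are not known exactly. Their poses are not given: they have to be found in the camera images.
- scriber: Loose straight round hand scriber, 162 mm long, about 120 g. Origin at its blunt point, z axis along it towards the handle end. From the point: steel shank 12 mm across (first 22 mm tapered) to 100 mm, brass collar 34 mm across to 106 mm, red handle 18 mm across to 162 mm. Starts point down in the holder's sleeve, collar about 25 mm outside the mouth, leaning 32 degrees.
- handle (a point): Point on the scriber's axis 135 mm from its point, in the middle of the red handle: a good place to grip. The centre of mass lies about 65 mm from the point.
- collar (a point): Centre of the underside (point side) of the scriber's brass collar, on its axis, 100 mm from the point.
- holder: Fixed dark steel stand, base plate 110 x 85 x 16 mm; origin at the centre of its underside, z up. On it a blue round sleeve, closed at the bottom, 26 mm outside and 18 mm inside diameter, 74 mm deep. The sleeve lies in the stand's x-z plane and leans 32 degrees from vertical, its top towards -x (roughly to the robot), its foot at x = 40, z = 22 mm.
- sleeve_mouth (a point): Centre of the sleeve's open mouth, about 90 mm above the table. The rim reaches 97 mm above the table.
- rack: Fixed hanging rack, z up; origin on the table straight below the eyelet. White base plate 150 x 90 x 14 mm (x from -30 to 120 mm), an aluminium post 16 mm in diameter at x = 85 mm, and from it a level arm 14 mm wide to the green eyelet ring. Nothing of it is higher than 140 mm.
- eyelet (a point): Centre of the top face of the green eyelet ring, 140 mm above the table. The ring lies level, 40 mm outside and 24 mm inside diameter, 8 mm thick, open through; below it is free space down to the base plate. The scriber's shank passes, its collar does not.
- jar: Bystander: small closed amber glass jar, 56 mm in diameter, 75 mm high, loose. Origin at the centre of its underside.
- tray: Bystander: low open white tray 110 x 80 x 22 mm, loose. Origin at the centre of its underside.
- loupe: Bystander: black eye loupe, 36 mm in diameter, 36 mm high, loose, standing. Origin at the centre of its underside.
- foam: Bystander: fixed white foam block 170 x 100 x 35 mm with small drill bits and grinding discs standing in it, up to 82 mm high. Origin at the centre of its underside.
Mind the look-alikes: they are no part of the job. Leave any orange look-alike of the rack alone.

How it is judged:
On the way, in this order (a step that is already met when the one before it is completed fails the run):
1. the scriber has been drawn right out of the sleeve: its point is higher than the sleeve's rim (more than 110 mm above the holder's underside) while the fingers hold it (z of scriber in the frame of holder above 0.11 m and contact force between the fingers and scriber above 1 N), for 0.1 s.
2. still held by the fingers, the scriber has been lowered point down through the eyelet until its collar is less than 12 mm above the eyelet's top face (z of collar in the frame of eyelet between -0.006 and 0.012 m and horizontal distance between collar and eyelet below 0.015 m and angle between scriber's own z axis and vertical below 0.3 rad and contact force between the fingers and scriber above 1 N), for 0.1 s.
At the end, for the whole second after the job is handed in: The scriber hangs at rest (under 30 mm/s), point down and within 0.15 rad of vertical, in the eyelet: the collar's underside within 5 mm of the eyelet's top face in height and within 12 mm of its centre sideways, the point below the eyelet and within 15 mm of its centre sideways (horizontal distance between collar and eyelet below 0.012 m and z of collar in the frame of eyelet between -0.005 and 0.005 m and horizontal distance between scriber and eyelet below 0.015 m and z of scriber in the frame of eyelet below 0 m and angle between scriber's own z axis and vertical below 0.15 rad and linear speed of scriber below 0.03 m/s); the robot touches nothing.
It fails at once if the scriber is wrenched against the holder with more than 40 N (contact force between scriber and holder above 40 N).
It fails at once if the jar is moved more than 30 mm (distance of jar from where it was at the start of the episode above 0.03 m).
It fails at once if the tray is moved more than 30 mm (distance of tray from where it was at the start of the episode above 0.03 m).
It fails at once if the loupe is moved more than 30 mm (distance of loupe from where it was at the start of the episode above 0.03 m).
It fails at once if the foam block and its bits are pushed with more than 15 N (contact force between any of the arm, the fingers and foam above 15 N).
It also fails if it takes over 45 s, if anything falls off the work surface, if the arm or the gripper's body presses on something with over 40 N, if the wrist force passes 120 N, or if a joint passes its speed limit or range.

ROBOT

A 6-joint arm with a two-finger parallel gripper is mounted at the origin on the work surface. World frame = base frame: x ahead of the robot, y to its left, z up, the work surface at z = 0. Lengths are in m, angles in rad, forces in N, time in s.
With the tool pointing down it reaches from about 0.375 to 0.9 m from the base axis. Payload 3.1 kg.
Tool frame: the origin (TCP) lies at the very end of the fingers, on their centre line; the grasp point (between the pads) lies 19 mm behind it (manip.pinch_z is the distance from the TCP to the grasp point, in m); z points along the fingers, y is the line along which they close (so a half turn about z gives the same grasp; the last joint's range is limited). The gripper opens to 85 mm and grips with 20 to 120 N. Pads are 22 mm wide; open, the fingers measure 114 mm over their backs; the gripper's body (76 mm by 85 mm) begins 54 mm behind the grasp point. The pads swing forward as they close: fully open they stand 13 mm farther back than shut.
Start: joints at [1.016, 0.527, 1.433, -0, 1.181, -0.178], TCP at [0.23, 0.581, 0.231] pointing down, gripper open.
Joint ranges: [-3.08, 3.08], [-0.75, 2.2], [0.22, 2.44], [-1.43, 4.57], [0, 2.65], [-2.85, 2.85]. Speed limits (rad/s): [2.79, 2.79, 3.14, 3.14, 3.14, 3.14].

INTERFACE

Orientations are given as a unit quaternion [x, y, z, w].
In Python, from station import manip gives the robot as it stands.
- The arm moves only by the tool servo_tool, never from a script. Its argument "commands" is one flat list of numbers, 7 for each row, row after row: the shift along the tool's x, y, z each as a share of 500 mm, from -1 to 1, then the turn, a rotation vector about the tool's x, y, z each as a share of 360 degrees, from -1 to 1, then the opening, from -1 (shut) to 1 (fully open). In form: [dx, dy, dz, rx, ry, rz, claw, dx, dy, dz, rx, ry, rz, claw, ...]. A call has 1 to 12 rows; each row shifts and turns the commanded pose from where the row before left it, along the tool's axes as they then stand; what a row does not reach is not made up. A row lasts 1/12 s, in which the tool goes at most 41.7 mm and 7.16 degrees, less where a joint would pass 70% of its speed; a pose out of reach is approached as far as the arm can. A call with a number of a shift or a turn outside -1 to 1 is refused whole. A call with a gripper value outside its range is refused whole. The fingers move at their own pace and stop on an object; "force" is the grip in N (left out, the last holds). Time passes only in rows, so rows that do not move let the fingers close. It gives the time, the measured TCP pose, the force, the opening and the grip force at its end, in the units of the state.
- manip.sense(): the state, without advancing time (a new reading comes with each control period).
- manip.snapshot(name): name is "scene" or "top" or "wrist"; returns a dict with "img" (480x640x3 uint8, red, green, blue), "mtx" (3x3 intrinsics, pixels), "distortion" ([k1, k2, p1, p2, k3] as OpenCV has them; the pictures are not rectified), "world_to_cam" (4x4, takes a point from world to camera coordinates). Camera axes: x right, y up, looking along -z (the intrinsics and any distortion apply to the point x, -y, -z); pixel columns grow to the right and rows downward; lengths in m; the calibration is good to about 2 mm. A picture is of the moment at which its call begins. There is no depth.
- manip.sign_off(): hands the job in; it is judged then, once.
Trained networks look in a picture, given as the dict that the camera call returned (one of the last four; its "shot" number tells which), for a name from the list of things; names that differ only in an ending like _2 or _b are one class to them, and where a whole thing is asked for, a point or a joint stands for the part that bears it (a point fixed in the world has none). Each returns a list of dicts, best first, with "conf" (0 to 1); they miss things now and then, are a little off and sometimes report something else, mostly with a low value. They report only what shows in the picture. A call takes as long as a camera call. They do not tell look-alikes from the thing itself.
- manip.look_for(picture, query): "box" ([left, top, width, height] in pixels, round what is visible of it).
- manip.silhouettes(picture, query): "pixels" (480x640 bool, what is visible of it) and "box" ([left, top, width, height] in pixels, round what is visible of it).
The state is a dict: "t": time; "q": joint angles; "qd": joint speeds; "tau": joint torques, N m; "tcp_pos": TCP position; "tool_rot": TCP orientation; "force": force on the tool from outside, world axes, zero at the start; "ft_torque": the same for the moment, N m; "finger_gap": opening from 0.0 (shut) to 1.0 (fully open); "gripper_force": force on a finger pad.
Only numpy, scipy, OpenCV 4.12 (cv2) and the standard library are available. Lean on these libraries where they do the work, as an engineer would, in place of code of your own. Each camera call takes 0.05 s, during which the arm holds its last target. There are 200 camera calls.

## Working session

There is one attempt and no reset: what is moved stays moved. The work goes in short steps, Python scripts to look and compute and a tool call to move; the robot and the scene stay as the last step left them, time stands still between calls to the robot, and variables do not carry over. Pictures are saved under pics/ and viewed, at most 10 in all, crops included, and the job is handed in when it is done.

Besides the shell and the picture viewer there is one more tool, called after "Call:" in YAML: its name, and indented under it one key for each argument. servo_tool: Moves the arm, as the interface text tells. Its arguments: {"type":"object","properties":{"commands":{"type":"array"},"force":{"type":"number"}},"required":["commands"]}

```bash
mkdir -p pics; ls
cat > h.py <<'E'
import numpy as np,cv2
from station import manip
from scipy.spatial.transform import Rotation as R
def snap(n,save=None):
    s=manip.snapshot(n)
    if save: cv2.imwrite('pics/'+save,s['img'][:,:,::-1])
    return s
def ray(s,u,v):
    p=cv2.undistortPoints(np.array([[[u,v]]],float),np.array(s['mtx']),np.array(s['distortion']))[0,0]
    M=np.array(s['world_to_cam']);d=M[:3,:3].T@np.array([p[0],-p[1],-1]);o=-M[:3,:3].T@M[:3,3]
    return o,d/np.linalg.norm(d)
def atz(s,u,v,z):
    o,d=ray(s,u,v);return o+d*(z-o[2])/d[2]
def proj(s,P):
    M=np.array(s['world_to_cam']);c=M[:3,:3]@np.array(P,float)+M[:3,3];c=c*[1,-1,-1]
    return cv2.projectPoints(c.reshape(1,1,3),np.zeros(3),np.zeros(3),np.array(s['mtx']),np.array(s['distortion']))[0].ravel()
def tri(rs):
    A=0;b=0
    for o,d in rs:
        P=np.eye(3)-np.outer(d,d);A=A+P;b=b+P@o
    return np.linalg.solve(A,b)
E
python3 - <<'E'
from h import *
for n in ['scene','top']:
    s=snap(n,n+'.png')
    for q in ['scriber','holder','rack','eyelet','sleeve_mouth','collar','handle']:
        try: print(n,q,[(np.round(d['box']).tolist(),round(d['conf'],2)) for d in manip.look_for(s,q)][:4])
        except Exception as e: print(q,e)
E
```

```text
pics
scene scriber [([369.0, 184.0, 17.0, 37.0], 0.54)]
scene holder [([351.0, 214.0, 56.0, 50.0], 0.7)]
scene rack [([186.0, 238.0, 46.0, 89.0], 0.93), ([262.0, 292.0, 61.0, 95.0], 0.92)]
scene eyelet [([187.0, 239.0, 46.0, 87.0], 0.91), ([260.0, 293.0, 62.0, 96.0], 0.89), ([407.0, 137.0, 70.0, 58.0], 0.47)]
scene sleeve_mouth [([351.0, 213.0, 56.0, 52.0], 0.72)]
scene collar [([369.0, 183.0, 20.0, 36.0], 0.69)]
scene handle [([173.0, 381.0, 18.0, 20.0], 0.65), ([368.0, 182.0, 19.0, 38.0], 0.57)]
top scriber [([251.0, 220.0, 13.0, 17.0], 0.52)]
top holder [([244.0, 205.0, 34.0, 42.0], 0.6)]
top rack [([368.0, 172.0, 50.0, 62.0], 0.84)]
top eyelet [([379.0, 257.0, 55.0, 60.0], 0.89), ([368.0, 172.0, 50.0, 61.0], 0.86)]
top sleeve_mouth [([243.0, 205.0, 33.0, 40.0], 0.73)]
top collar [([247.0, 219.0, 15.0, 19.0], 0.63)]
top handle [([369.0, 173.0, 49.0, 58.0], 0.69), ([252.0, 216.0, 11.0, 20.0], 0.53)]
```

View pics/scene.png

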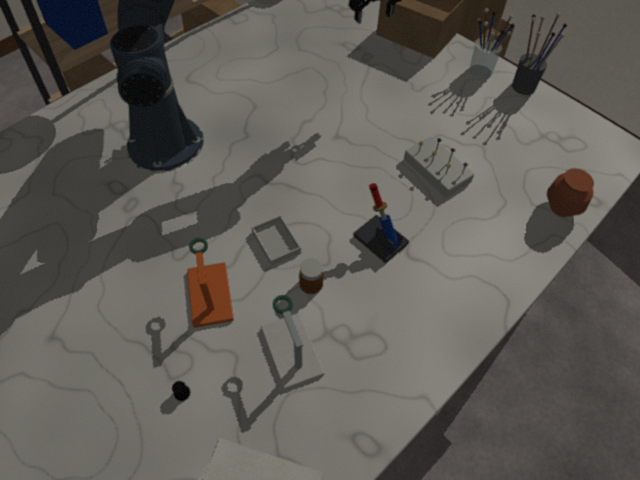

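View pics/top.png

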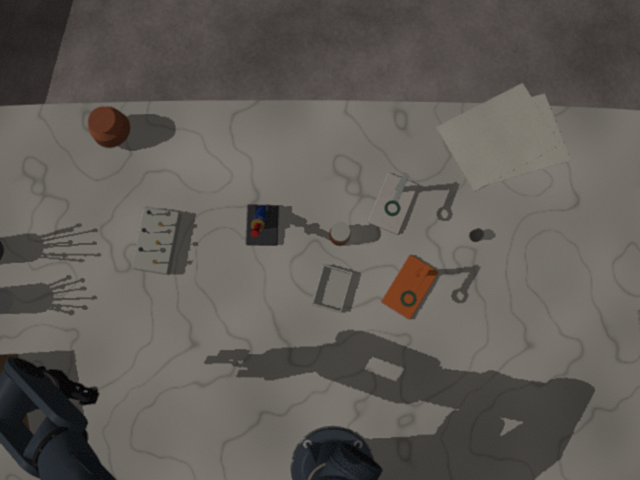

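Scene picture: scriber at (377,198) standing in the blue sleeve at (389,230). There are two racks: an orange one (eyelet at 198,245; top view 408,298) and a white one (eyelet at 283,304; top view 392,208). The white one fits the description and the orange one is the look-alike. I'll confirm with a crop and measure.

Run:
```python
from h import *
sc=snap('scene');tp=snap('top')
def cen(s,box,cond,name):
    x0,y0,x1,y1=box;im=s['img'][y0:y1,x0:x1].astype(int);r,g,b=im[...,0],im[...,1],im[...,2]
    m=cond(r,g,b);v,u=np.nonzero(m)
    if len(u)==0: print(name,'none');return None
    P=np.c_[u+x0,v+y0].astype(float);c=P.mean(0);w,V=np.linalg.eigh(np.cov((P-c).T));a=V[:,1];t=(P-c)@a
    mid=(P.min(0)+P.max(0))/2
    print(name,len(u),'cen',c.round(1),'mid',mid,'ends',(c+a*t.min()).round(1),(c+a*t.max()).round(1)); return mid,c
red=lambda r,g,b:(r>1.9*g)&(r>1.9*b)&(r>60)
blue=lambda r,g,b:(b>1.5*r)&(b>60)
green=lambda r,g,b:(g>1.25*r)&(g>b*1.02)
cs=[(sc,(340,170,420,270),'sc'),(tp,(235,195,290,255),'tp')]
res={}
for s,bx,n in cs:
    for k,f in (('red',red),('blue',blue)): res[n,k]=cen(s,bx,f,n+k)
for s,bx,n in [(sc,(265,285,300,320),'sc'),(tp,(378,196,408,222),'tp')]:
    m=cen(s,bx,green,n+'eye'); res[n,'eye']=m
    print(atz(s,*m[0],.136))
for k in ('red','eye'):
    a=ray(sc,*res['sc',k][0]);b=ray(tp,*res['tp',k][0]);print(k,tri([a,b]).round(4))
    a=ray(sc,*res['sc',k][1]);b=ray(tp,*res['tp',k][1]);print(k,'c',tri([a,b]).round(4))
c1=cv2.resize(sc['img'][160:280,250:420],None,fx=0,fy=0,dsize=(510,360),interpolation=cv2.INTER_CUBIC)
c1=cv2.resize(sc['img'][170:270,335:435],(390,390),interpolation=cv2.INTER_CUBIC)
c2=cv2.resize(sc['img'][280:380,245:345],(390,390),interpolation=cv2.INTER_CUBIC)
cv2.imwrite('pics/crop.png',np.hstack([c1,c2])[:,:,::-1])
# holder base orientation in top view
x0,y0,x1,y1=235,195,290,255
for q,s in(('holder',tp),('rack',tp),('holder',sc)):
    for d in manip.silhouettes(s,q)[:2]:
        v,u=np.nonzero(d['pixels']);r=cv2.minAreaRect(np.c_[u,v].astype(np.float32));bx=cv2.boxPoints(r)
        print(q,d['conf'],[atz(s,*p,.016).round(3).tolist() for p in bx])
print('cams',*[(-np.array(s['world_to_cam'])[:3,:3].T@np.array(s['world_to_cam'])[:3,3]).round(2) for s in(sc,tp)])
```

```text
scred 79 cen [376.7 194.1] mid [376. 195.] ends [372.1 183.5] [381.5 205.3]
scblue 63 cen [391.7 227.8] mid [389. 228.] ends [386.7 214.7] [396.6 240.8]
tpred 73 cen [254.6 230.4] mid [254.5 229.5] ends [256.  222.6] [253.6 236.3]
tpblue 48 cen [258.  213.6] mid [258.5 213. ] ends [257.8 207.1] [258.1 219.1]
sceye 146 cen [282.6 303.8] mid [282.5 304. ] ends [291.2 300.5] [274. 307.]
[ 0.66121385 -0.14110236  0.136     ]
tpeye 75 cen [391.9 207.6] mid [392.  207.5] ends [397. 203.] [386.4 212.4]
[ 0.65874187 -0.14135435  0.136     ]
red [0.6012 0.1976 0.1335]
red c [0.5999 0.1985 0.1345]
eye [ 0.6598 -0.141   0.1336]
eye c [ 0.6596 -0.1406  0.1337]Traceback (most recent call last):
  File "<stdin>", line 23, in <module>
cv2.error: OpenCV(4.12.0) :-1: error: (-5:Bad argument) in function 'resize'
> Overload resolution failed:
>  - argument for resize() given by name ('dsize') and position (2)
>  - argument for resize() given by name ('dsize') and position (2)
```

Run:
```python
from h import *
sc=snap('scene');tp=snap('top')
c1=cv2.resize(sc['img'][170:270,335:435],(390,390),interpolation=cv2.INTER_CUBIC)
c2=cv2.resize(sc['img'][280:380,245:345],(390,390),interpolation=cv2.INTER_CUBIC)
cv2.imwrite('pics/crop.png',np.hstack([c1,c2])[:,:,::-1])
a=tri([ray(sc,372.6,184.5),ray(tp,253.6,236)]);b=tri([ray(sc,381,204.5),ray(tp,255.9,223)]);print(a,b,a-b)
for q,s in(('holder',tp),('rack',tp),('holder',sc)):
    for d in manip.silhouettes(s,q)[:2]:
        v,u=np.nonzero(d['pixels']);r=cv2.minAreaRect(np.c_[u,v].astype(np.float32));bx=cv2.boxPoints(r)
        print(q,d['conf'],[atz(s,*p,.016).round(3).tolist() for p in bx])
print(manip.pinch_z,R.from_quat(manip.sense()['tool_rot']).as_matrix().round(3).tolist())
w=snap('wrist');M=np.array(w['world_to_cam']);c=-M[:3,:3].T@M[:3,3];s=manip.sense();T=R.from_quat(s['tool_rot']).as_matrix()
print('cam in tool',(T.T@(c-s['tcp_pos'])).round(3),'axis',(T.T@M[:3,:3].T@[0,0,-1]).round(3),'up',(T.T@M[:3,:3].T@[0,1,0]).round(3),w['mtx'])
```

```text
[0.58338994 0.19886902 0.15315325] [0.62031397 0.19637803 0.11766033] [-0.03692402  0.00249099  0.03549292]
holder 0.65 [[0.58, 0.237, 0.016], [0.693, 0.234, 0.016], [0.688, 0.148, 0.016], [0.576, 0.152, 0.016]]
rack 0.98 [[0.642, -0.086, 0.016], [0.8, -0.149, 0.016], [0.765, -0.237, 0.016], [0.608, -0.172, 0.016]]
rack 0.85 [[0.431, -0.124, 0.016], [0.56, -0.202, 0.016], [0.512, -0.281, 0.016], [0.385, -0.201, 0.016]]
holder 0.94 [[0.586, 0.145, 0.016], [0.579, 0.259, 0.016], [0.699, 0.238, 0.016], [0.701, 0.129, 0.016]]
0.0187 [[-0.93, 0.368, 0.0], [0.368, 0.93, -0.0], [-0.0, 0.0, -1.0]]
cam in tool [ 0.079  0.001 -0.141] axis [-0.308  0.     0.952] up [0.952 0.001 0.308] [[413.37515619   0.         321.32738971]
 [  0.         413.37515619 242.22273772]
 [  0.           0.           1.        ]]
```

View pics/crop.png

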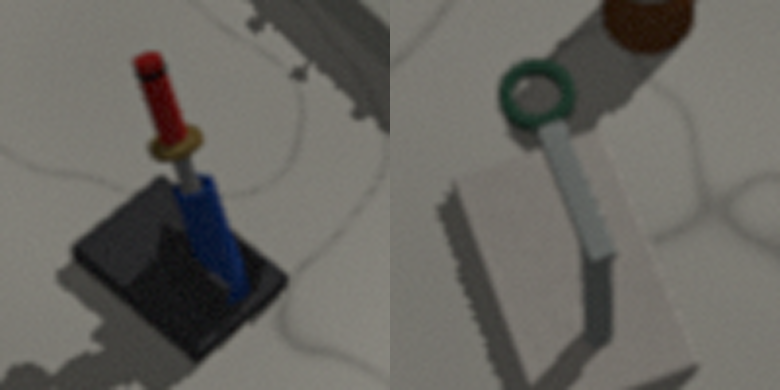

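The crop confirms the red scriber in the blue sleeve and the green eyelet on the white rack. Plan: grip with the tool along the scriber's axis, so that the tool points straight down when hanging it.

```bash
cat >> h.py <<'E'
def Rt(a,yh):
    z=-np.array(a)/np.linalg.norm(a);y=np.array(yh,float);y-=z*(y@z);y/=np.linalg.norm(y)
    return np.c_[np.cross(y,z),y,z]
def plan(pos,Rg):
    s=manip.sense();T=R.from_quat(s['tool_rot']).as_matrix()
    rv=R.from_matrix(T.T@Rg).as_rotvec()/(2*np.pi);n=int(np.ceil(np.linalg.norm(rv)*360/7))
    print('tcp',np.round(s['tcp_pos'],4),'rot total',rv.round(5),'rows',n,'each',(rv/max(n,1)).round(5))
    d=Rg.T@(np.array(pos)-s['tcp_pos'])/.5;m=int(np.ceil(np.linalg.norm(d)*500/41))
    print('then shift total',d.round(4),'rows',m,'each',(d/max(m,1)).round(5))
E
python3 - <<'E'
from h import *
a=np.array([-.529,.021,.848])
H=np.array([.600,.196,.138]);Rg=Rt(a,[.04,1,0])
plan(H+.1*a,Rg);print(Rg.round(3))
E
```

```text
tcp [0.2299 0.5811 0.2313] rot total [-0.01499 -0.08797 -0.05221] rows 6 each [-0.0025  -0.01466 -0.0087 ]
then shift total [-0.5546 -0.7402  0.3662] rows 13 each [-0.04266 -0.05694  0.02817]
[[-0.848  0.04   0.529]
 [ 0.034  0.999 -0.021]
 [-0.53   0.    -0.848]]
```

Call:
servo_tool:
  commands: [0, 0, 0, -0.0025, -0.0147, -0.0087, 1, 0, 0, 0, -0.0025, -0.0147, -0.0087, 1, 0, 0, 0, -0.0025, -0.0147, -0.0087, 1, 0, 0, 0, -0.0025, -0.0147, -0.0087, 1, 0, 0, 0, -0.0025, -0.0147, -0.0087, 1, 0, 0, 0, -0.0025, -0.0147, -0.0087, 1, 0, 0, 0, 0, 0, 0, 1]
  force: 60

```text
t: 1.78
tcp_pos: [0.2265, 0.5799, 0.2292]
tool_rot: [0.016, 0.961, -0.007, 0.276]
force: [-0.3, -0.3, -0.5]
finger_gap: 0.999
gripper_force: 0.0
```

Call:
servo_tool:
  commands: [-0.042, -0.057, 0.028, 0, 0, 0, 1, -0.042, -0.057, 0.028, 0, 0, 0, 1, -0.042, -0.057, 0.028, 0, 0, 0, 1, -0.042, -0.057, 0.028, 0, 0, 0, 1, -0.042, -0.057, 0.028, 0, 0, 0, 1, -0.042, -0.057, 0.028, 0, 0, 0, 1, -0.042, -0.057, 0.028, 0, 0, 0, 1, -0.042, -0.057, 0.028, 0, 0, 0, 1, -0.042, -0.057, 0.028, 0, 0, 0, 1, -0.042, -0.057, 0.028, 0, 0, 0, 1, -0.042, -0.057, 0.028, 0, 0, 0, 1, 0, 0, 0, 0, 0, 0, 1]

```text
t: 2.78
tcp_pos: [0.5001, 0.251, 0.2245]
tool_rot: [0.025, 0.96, -0.007, 0.277]
force: [-0.2, -0.3, 0.0]
finger_gap: 0.999
gripper_force: 0.0
```

Run:
```python
from h import *
a=np.array([-.529,.021,.848])
H=np.array([.600,.196,.138]);Rg=Rt(a,[.04,1,0])
plan(H+.1*a,Rg);w=snap('wrist','w1.png');print(proj(w,H),proj(w,H+.027*a),proj(w,H-.035*a),proj(w,H-.06*a))
for q in ['scriber','holder']: print(q,[(d['box'],d['conf']) for d in manip.look_for(w,q)])
```

```text
tcp [0.5001 0.251  0.2245] rot total [-0.0009   0.00058 -0.00166] rows 1 each [-0.0009   0.00058 -0.00166]
then shift total [-0.0814 -0.102   0.0548] rows 2 each [-0.04069 -0.05101  0.02741]
[249.91501647 286.91452541] [242.83556371 304.168796  ] [257.43957732 268.5793258 ] [261.94078439 257.61309315]
scriber [([230.2, 249.9, 43.3, 67.6], 0.72)]
holder [([215.5, 146.0, 99.6, 116.0], 0.73)]
```

View pics/w1.png

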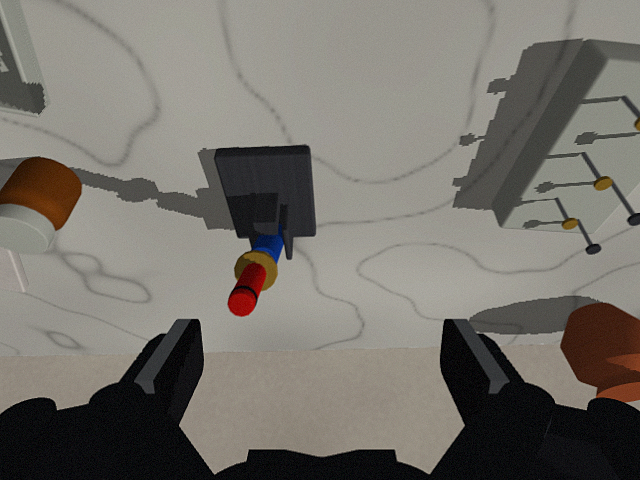

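Wrist view: handle end at (242,303), collar at (256,268), blue sleeve at (270,243), all within 2 px of the prediction. Next I centre the tool over the axis and measure again.

Call:
servo_tool:
  commands: [-0.0407, -0.051, 0.0274, -0.0005, 0.0003, -0.0008, 1, -0.0407, -0.051, 0.0274, -0.0004, 0.0003, -0.0008, 1, 0, 0, 0, 0, 0, 0, 1]

```text
t: 3.18
tcp_pos: [0.5455, 0.2026, 0.2229]
tool_rot: [0.015, 0.961, -0.004, 0.276]
force: [1.2, -0.5, 0.1]
finger_gap: 1.005
gripper_force: 0.0
```

```bash
cat > fit.py <<'E'
from h import *
from scipy.optimize import least_squares
import sys
def redends(s,box):
    x0,y0,x1,y1=box;im=s['img'][y0:y1,x0:x1].astype(int);r,g,b=im[...,0],im[...,1],im[...,2]
    m=((r>2.2*g)&(r>2.2*b)&(r>60)).astype(np.uint8)
    n,l,st,_=cv2.connectedComponentsWithStats(m);k=1+st[1:,4].argmax();v,u=np.nonzero(l==k)
    return np.c_[u+x0,v+y0].astype(np.float32)
a=np.array([-.529,.021,.848]);H=np.array([.600,.196,.138])
t=np.linspace(0,2*np.pi,24,endpoint=False)
def outline(s,H,a):
    e=np.cross(a,[0,1,0]);e/=np.linalg.norm(e);f=np.cross(a,e)
    P=[H+k*a+.009*(np.cos(q)*e+np.sin(q)*f) for k in(-.029,.027) for q in t]
    return cv2.convexHull(np.array([proj(s,p) for p in P],np.float32))[:,0]
def stats(h):   # moments of hull polygon
    M=cv2.moments(h.reshape(-1,1,2));c=np.array([M['m10'],M['m01']])/M['m00']
    return c,np.array([M['mu20'],M['mu11'],M['mu02']])/M['m00'],M['m00']
obs=[]
for n,bx in(('wrist',(150,200,500,460)),('scene',(360,175,395,212)),('top',(240,212,268,245))):
    s=snap(n,('w2.png' if n=='wrist' else None));P=redends(s,bx);c=P.mean(0)
    hull=cv2.convexHull(P)[:,0];b=(P.min(0),P.max(0));print(n,len(P),b);obs.append((s,c,b,n))
def res(x):
    Hh=H+[x[0],x[1],x[2]];aa=np.array([x[3]+a[0],x[4]+a[1],a[2]]);aa/=np.linalg.norm(aa);o=[]
    for s,c,b,n in obs:
        h=outline(s,Hh,aa);w=1.0
        o+=list(w*(h.min(0)-.0-b[0]))+list(w*(h.max(0)-b[1]))
    return o
r=least_squares(res,np.zeros(5),loss='soft_l1');Hh=H+r.x[:3];aa=a+[r.x[3],r.x[4],0];aa/=np.linalg.norm(aa)
print('H',Hh.round(4),'a',aa.round(4),'lean',np.degrees(np.arccos(aa[2])),'res',np.round(res(r.x),1))
plan(Hh-.0187*aa,Rt(aa,[.04,1,0]))
E
python3 fit.py
```

```text
wrist 792 (array([292., 244.], dtype=float32), array([323., 275.], dtype=float32))
scene 68 (array([375., 190.], dtype=float32), array([382., 205.], dtype=float32))
top 72 (array([251., 223.], dtype=float32), array([258., 236.], dtype=float32))
H [0.6069 0.1941 0.1416] a [-0.767   0.0174  0.6414] lean 50.10521532532958 res [-0.4 -0.7  0.8  0.4 -7.1 -7.4  5.   3.1 -0.4 -6.7  2.5  0.6]
tcp [0.5411 0.2049 0.2216] rot total [-0.00087 -0.05084  0.00115] rows 3 each [-0.00029 -0.01695  0.00038]
then shift total [ 0.0379 -0.019   0.2414] rows 3 each [ 0.01264 -0.00633  0.08048]
```

Run:
```python
from h import *
w=snap('wrist');np.save('w.npy',w['img'])
a=np.array([-.53,.021,.848]);H=np.array([.600,.196,.138])
for k in(.027,-.029,-.035,-.06):print(k,proj(w,H+k*a).round(1))
im=w['img'][200:320,250:370].copy()
cv2.imwrite('pics/w3.png',cv2.resize(im,(600,600),interpolation=cv2.INTER_CUBIC)[:,:,::-1])
print(manip.sense()['tcp_pos'])
```

```text
0.027 [307.3 268.7]
-0.029 [309.4 239.1]
-0.035 [309.6 236.6]
-0.06 [310.3 227.1]
[0.54062814 0.20529468 0.22155246]
```

View pics/w3.png

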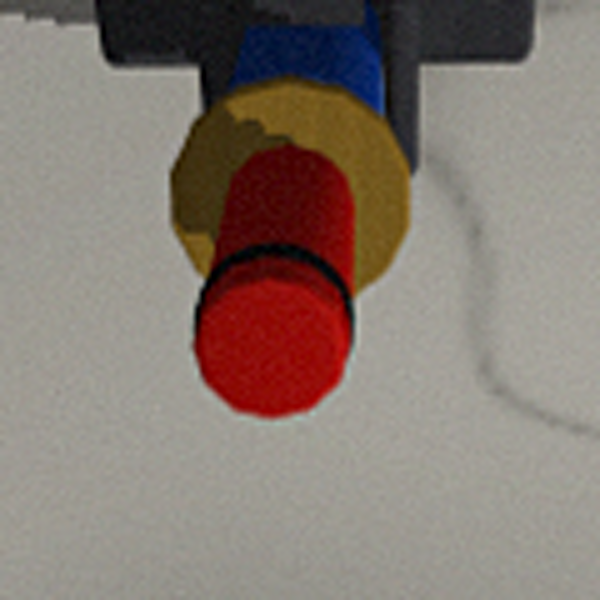

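End face at (304.6,269), collar disc centre at (308.1,237.6): 1–3 px off the prediction. I'll correct for that and check the depth from the diameters.

Run:
```python
from h import *
from scipy.optimize import least_squares
w=snap('wrist');M=np.array(w['world_to_cam'])
a0=np.array([-.53,.021,.848]);H0=np.array([.600,.196,.138])
def disc(c,a,r):
    e=np.cross(a,[0,1,0]);e/=np.linalg.norm(e);f=np.cross(a,e)
    P=np.array([proj(w,c+r*(np.cos(t)*e+np.sin(t)*f)) for t in np.linspace(0,6.283,48)]);return P[:,0].min(),P[:,0].max(),P[:,1].min(),P[:,1].max()
def res(x):
    H=H0+x[:3];a=a0+[x[3],x[4],0];a/=np.linalg.norm(a)
    E=disc(H+.027*a,a,.009);C=disc(H-.029*a,a,.017)
    e=np.array([E[0]-(250+194/5),E[1]-(250+351/5),E[3]-(200+417/5),C[0]-(250+170/5),C[1]-(250+411/5),C[2]-(200+76/5)])
    return np.r_[e, (H[2]-.140)/.004,(np.degrees(np.arccos(a[2]))-32)/1.5]
r=least_squares(res,np.zeros(5));x=r.x;H=H0+x[:3];a=a0+[x[3],x[4],0];a/=np.linalg.norm(a)
print(H.round(4),a.round(4),np.degrees(np.arccos(a[2])),r.fun.round(2))
np.save('Ha.npy',np.c_[H,a]);plan(H-.0187*a,Rt(a,[-a[1]/a[0],1,0]))
```

```text
[0.6    0.1951 0.1375] [-0.5289  0.0089  0.8486] 31.93630400602067 [-0.25  0.24  0.01 -0.41  0.43  0.07 -0.62 -0.04]
tcp [0.5405 0.2055 0.2216] rot total [-0.00087 -0.00041 -0.00122] rows 1 each [-0.00087 -0.00041 -0.00122]
then shift total [-0.0124 -0.0187  0.2432] rows 3 each [-0.00412 -0.00624  0.08107]
```

Call:
servo_tool:
  commands: [-0.006, -0.009, 0.03, -0.0009, -0.0004, -0.0012, 1, -0.006, -0.0095, 0.03, 0, 0, 0, 1, 0, 0, 0, 0, 0, 0, 1, 0, 0, 0, 0, 0, 0, 1, 0, 0, 0, 0, 0, 0, 1]

```text
t: 3.85
tcp_pos: [0.5616, 0.1953, 0.1996]
tool_rot: [0.008, 0.961, -0.002, 0.275]
force: [0.2, -0.1, -0.6]
finger_gap: 0.998
gripper_force: 0.0
```

Run:
```python
from h import *
H,a=np.load('Ha.npy').T
plan(H-.0187*a,Rt(a,[-a[1]/a[0],1,0]));print(manip.sense()['qd'])
```

```text
tcp [0.5616 0.1953 0.1996] rot total [-3.0e-05  6.0e-05 -1.4e-04] rows 1 each [-3.0e-05  6.0e-05 -1.4e-04]
then shift total [0.0005 0.001  0.1834] rows 3 each [0.00016 0.00034 0.06114]
[-0.00385303 -0.0098443  -0.0004538   0.00077975 -0.00279139 -0.00114674]
```

Call:
servo_tool:
  commands: [0, 0, 0.036, 0, 0, 0, 1, 0, 0, 0.036, 0, 0, 0, 1, 0.0005, 0.001, 0.036, 0, 0, 0, 1, 0, 0, 0.036, 0, 0, 0, 1, 0, 0, 0.036, 0, 0, 0, 1, 0, 0, 0, 0, 0, 0, 1, 0, 0, 0, 0, 0, 0, 1, 0, 0, 0, 0, 0, 0, 1]

```text
t: 4.52
tcp_pos: [0.6095, 0.1944, 0.1239]
tool_rot: [0.009, 0.961, -0.002, 0.276]
force: [-0.1, -0.3, -0.3]
finger_gap: 1.001
gripper_force: 0.0
```

Call:
servo_tool:
  commands: [0, 0, 0, 0, 0, 0, -1, 0, 0, 0, 0, 0, 0, -1, 0, 0, 0, 0, 0, 0, -1, 0, 0, 0, 0, 0, 0, -1, 0, 0, 0, 0, 0, 0, -1, 0, 0, 0, 0, 0, 0, -1, 0, 0, 0, 0, 0, 0, -1, 0, 0, 0, 0, 0, 0, -1, 0, 0, 0, 0, 0, 0, -1, 0, 0, 0, 0, 0, 0, -1]
  force: 50

```text
t: 5.35
tcp_pos: [0.61, 0.1939, 0.1233]
tool_rot: [0.009, 0.961, -0.002, 0.276]
force: [-2.9, -0.3, 3.8]
finger_gap: 0.198
gripper_force: 48.6
```

Run:
```python
from h import *
s=snap('wrist','g.png');q=manip.sense();print({k:np.round(q[k],3).tolist() for k in('t','tcp_pos','force','finger_gap','gripper_force')})
```

```text
{'t': 5.4, 'tcp_pos': [0.61, 0.194, 0.123], 'force': [-1.968, -0.36, 5.216], 'finger_gap': 0.196, 'gripper_force': 48.598}
```

View pics/g.png

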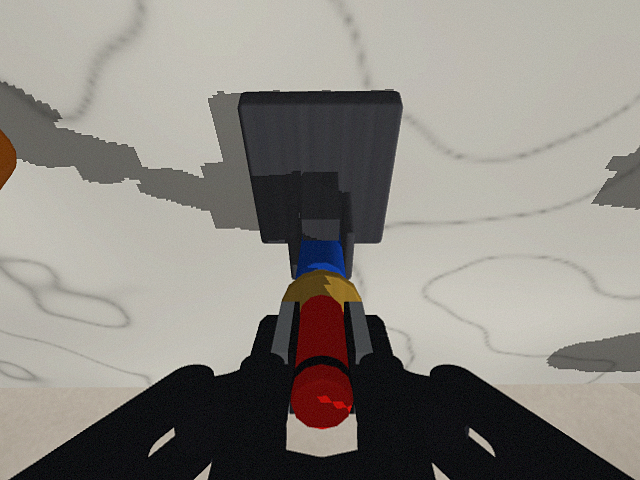

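The handle is gripped (red at (322,360) between the pads, gap ≈ 17 mm). Now I draw it out along the axis, gently at first.

Call:
servo_tool:
  commands: [0, 0, -0.01, 0, 0, 0, -1, 0, 0, -0.01, 0, 0, 0, -1, 0, 0, -0.01, 0, 0, 0, -1]

```text
t: 5.65
tcp_pos: [0.6024, 0.1941, 0.1353]
tool_rot: [0.009, 0.961, -0.002, 0.275]
force: [1.6, 0.4, -0.7]
finger_gap: 0.196
gripper_force: 48.7
```

Call:
servo_tool:
  commands: [0, 0, -0.02, 0, 0, 0, -1, 0, 0, -0.02, 0, 0, 0, -1, 0, 0, -0.02, 0, 0, 0, -1]

```text
t: 5.9
tcp_pos: [0.5863, 0.1943, 0.1609]
tool_rot: [0.009, 0.961, -0.002, 0.275]
force: [1.3, 0.5, -2.1]
finger_gap: 0.2
gripper_force: 48.7
```

Call:
servo_tool:
  commands: [0, 0, -0.02, 0, 0, 0, -1, 0, 0, -0.02, 0, 0, 0, -1, 0, 0, -0.03, 0, 0, 0, -1, 0, 0, -0.04, 0, 0, 0, -1, 0, 0, -0.04, 0, 0, 0, -1, 0, 0, -0.04, 0, 0, 0, -1, 0, 0, -0.04, 0, 0, 0, -1, 0, 0, 0, 0, 0, 0, -1, 0, 0, 0, 0, 0, 0, -1]

```text
t: 6.65
tcp_pos: [0.5252, 0.1956, 0.2589]
tool_rot: [0.009, 0.961, -0.002, 0.276]
force: [-0.6, -0.0, -1.7]
finger_gap: 0.197
gripper_force: 48.8
```

Run:
```python
from h import *
H,a=np.load('Ha.npy').T
Rg=Rt([0,0,1],[0,1,0])   # tool down
plan([.659,-.141,.36],Rg); print(np.array(manip.sense()['tcp_pos'])-.116*a)
```

```text
tcp [0.5252 0.1956 0.2589] rot total [-0.00075  0.08897 -0.00296] rows 5 each [-0.00015  0.01779 -0.00059]
then shift total [-0.2676 -0.6732 -0.2022] rows 10 each [-0.02676 -0.06732 -0.02022]
[0.58655211 0.1945707  0.16046575]
```

Call:
servo_tool:
  commands: [0, 0, 0, -0.0001, 0.0178, -0.0006, -1, 0, 0, 0, -0.0001, 0.0178, -0.0006, -1, 0, 0, 0, -0.0002, 0.0178, -0.0006, -1, 0, 0, 0, -0.0002, 0.0178, -0.0006, -1, 0, 0, 0, -0.0001, 0.0178, -0.0006, -1, 0, 0, 0, 0, 0, 0, -1]

```text
t: 7.15
tcp_pos: [0.5304, 0.1946, 0.257]
tool_rot: [0.001, 1.0, -0.001, -0.0]
force: [1.2, -0.5, -1.3]
finger_gap: 0.196
gripper_force: 48.8
```

Call:
servo_tool:
  commands: [0, 0, -0.05, 0, 0, 0, -1, -0.0268, -0.067, -0.018, 0, 0, 0, -1, -0.0268, -0.067, -0.018, 0, 0, 0, -1, -0.0268, -0.067, -0.018, 0, 0, 0, -1, -0.0268, -0.067, -0.018, 0, 0, 0, -1, -0.0268, -0.067, -0.018, 0, 0, 0, -1, -0.0268, -0.067, -0.018, 0, 0, 0, -1, -0.0268, -0.067, -0.018, 0, 0, 0, -1, -0.0268, -0.067, -0.018, 0, 0, 0, -1, -0.0268, -0.067, 0, 0, 0, 0, -1, 0, 0, 0, 0, 0, 0, -1, 0, 0, 0, 0, 0, 0, -1]

```text
t: 8.15
tcp_pos: [0.6458, -0.1082, 0.3529]
tool_rot: [0.002, 1.0, -0.0, -0.001]
force: [-0.4, 1.0, -1.7]
finger_gap: 0.197
gripper_force: 49.2
```

Run:
```python
from h import *
plan([.659,-.141,.36],Rt([0,0,1],[0,1,0]))
w=snap('wrist','e1.png');sc=snap('scene');tp=snap('top')
p=np.array(manip.sense()['tcp_pos'])
print('pred eye',proj(w,[.659,-.141,.14]).round(1),'pt',proj(w,p-[0,0,.116]).round(1),'collar',proj(w,p-[0,0,.016]).round(1))
x,y=map(int,proj(w,[.659,-.141,.14]));
c1=cv2.resize(sc['img'][185:335,215:345],(347,400));c2=cv2.resize(tp['img'][160:260,340:440],(400,400))
cv2.imwrite('pics/e2.png',np.hstack([c1,c2])[:,:,::-1])
```

```text
tcp [ 0.6458 -0.1082  0.3529] rot total [-0.00013 -0.00046 -0.00066] rows 1 each [-0.00013 -0.00046 -0.00066]
then shift total [-0.0265 -0.0656 -0.0142] rows 1 each [-0.02649 -0.06561 -0.01423]
pred eye [283.5 218.8] pt [325.4 235.8] collar [327.4 305.4]
```

View pics/e1.png

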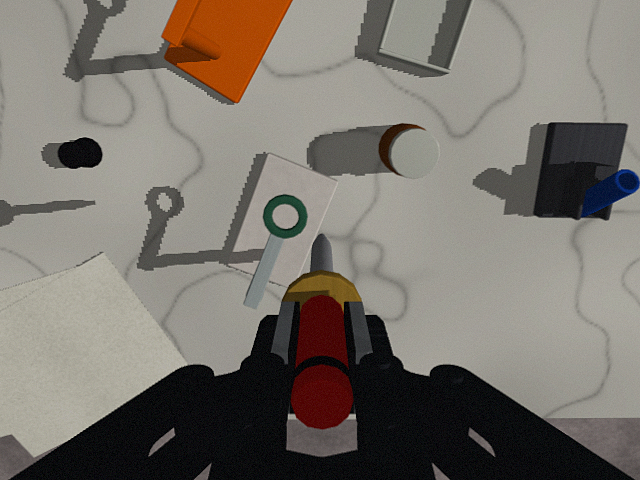

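Wrist view: green eyelet of the white rack centred at (285,216), shank point at (322,235), collar and handle upright between the pads. I'll work out both positions precisely.

Run:
```python
from h import *
w=snap('wrist');p=np.array(manip.sense()['tcp_pos']);print('tcp',p)
im=w['img'][180:250,250:312].astype(int);r,g,b=im[...,0],im[...,1],im[...,2]
v,u=np.nonzero((g>1.4*r)&(g>b*1.02));P=np.c_[u+250,v+180].astype(np.float32)
h=cv2.convexHull(P);el=cv2.fitEllipse(h);print(len(P),el)
E=atz(w,*el[0],.138);print('eye',E)
for tip in((322,235),):print('tip',atz(w,*tip,p[2]-.116)-p)
# collar edges: row-wise yellow
im=w['img'].astype(int);r,g,b=im[...,0],im[...,1],im[...,2]
m=(r>1.2*g)&(r>60)&(g>1.6*b)&(r<1.8*g);m[:260]=0;m[330:]=0;m[:,:270]=0;m[:,380:]=0
v,u=np.nonzero(m);print('collar',u.min(),u.max(),v.min(),(u.min()+u.max())/2)
print('collar left,right',[(atz(w,x,v.min()+25,p[2]-.013)-p).round(4) for x in(u.min(),u.max())])
m=(abs(r-g)<14)&(abs(g-b)<14)
for row in(245,252,260,267):
    x=im[row,300:345].sum(1)
    print(row,x[::3])
```

```text
tcp [ 0.64521968 -0.10451134  0.35470379]
945 ((280.1690979003906, 216.48236083984375), (42.75099182128906, 43.54079055786133), 109.23731994628906)
eye [ 0.65711316 -0.14050645  0.138     ]
tip [-0.00118086  0.00105964 -0.116     ]
collar 284 360 271 322.0
collar left,right [array([-0.0062, -0.0146, -0.013 ]), array([-0.0062,  0.0164, -0.013 ])]
245 [458 448 472 456 185 147 148 154 217 253 338 452 426 422 412]
252 [450 478 453 467 140 156 157 185 226 268 321 468 462 442 437]
260 [483 455 448 476 141 157 159 173 220 268 317 487 459 444 435]
267 [466 461 467 467 149 172 162 179 224 281 306 478 463 463 435]
```

Call:
servo_tool:
  commands: [-0.0135, -0.037, 0.04, 0, -0.0004, -0.0006, -1, -0.0135, -0.037, 0.04, 0, 0, 0, -1, 0, 0, 0.02, 0, 0, 0, -1, 0, 0, 0, 0, 0, 0, -1, 0, 0, 0, 0, 0, 0, -1, 0, 0, 0, 0, 0, 0, -1, 0, 0, 0, 0, 0, 0, -1]

```text
t: 8.93
tcp_pos: [0.6601, -0.142, 0.3075]
tool_rot: [-0.003, 1.0, -0.001, 0.002]
force: [-0.2, 0.4, -1.8]
finger_gap: 0.196
gripper_force: 49.1
```

Run:
```python
from h import *
plan([.659,-.142,.3],Rt([0,0,1],[0,1,0]))
w=snap('wrist','e3.png');p=np.array(manip.sense()['tcp_pos'])
im=w['img'].astype(int);r,g,b=im[...,0],im[...,1],im[...,2]
m=(g>1.4*r)&(g>b*1.02);m[:150]=0;v,u=np.nonzero(m);P=np.c_[u,v].astype(np.float32)
print(len(u),u.min(),u.max(),v.min(),v.max());el=cv2.fitEllipse(cv2.convexHull(P));print(el)
print('eye',atz(w,*el[0],.138),'tcp',p,'pred tip',proj(w,p-[0,0,.116]),'pred eye',proj(w,[.659,-.141,.138]))
cv2.imwrite('pics/e4.png',cv2.resize(w['img'][170:350,220:420],(600,540),interpolation=cv2.INTER_CUBIC)[:,:,::-1])
```

```text
tcp [ 0.6601 -0.142   0.3075] rot total [-0.00023  0.00067  0.00081] rows 1 each [-0.00023  0.00067  0.00081]
then shift total [0.0022 0.0001 0.0149] rows 1 each [2.220e-03 5.000e-05 1.492e-02]
6583 12 639 150 479
((333.3666076660156, 342.637451171875), (598.6069946289062, 698.7342529296875), 77.20858764648438)
eye [ 0.77316418 -0.13049062  0.138     ] tcp [ 0.66008714 -0.14216683  0.30744237] pred tip [319.96342282 235.08080795] pred eye [321.78416331 213.31362798]
```

View pics/e4.png

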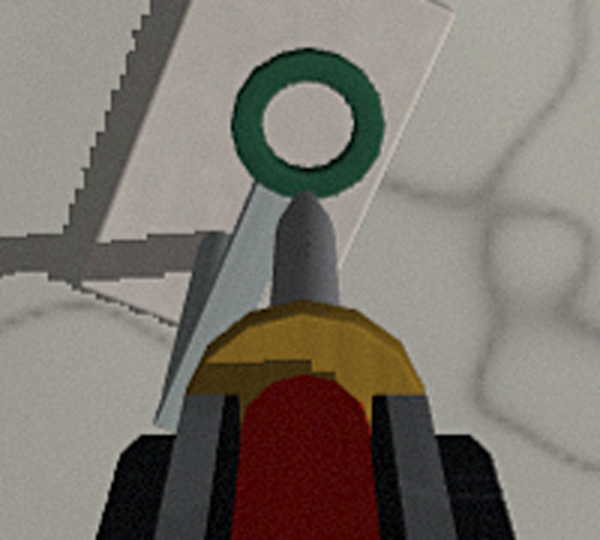

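Eyelet at (322.7,211.3) and point at (322,234) in the full frame, so the point has to go 2 mm towards the robot and 1 mm to the left. I correct this and lower.

Call:
servo_tool:
  commands: [0.004, 0.002, 0.01, 0, 0.0005, 0.0006, -1, 0, 0, 0.02, 0, 0, 0, -1, 0, 0, 0, 0, 0, 0, -1, 0, 0, 0, 0, 0, 0, -1, 0, 0, 0, 0, 0, 0, -1, 0, 0, 0, 0, 0, 0, -1]

```text
t: 9.48
tcp_pos: [0.6577, -0.1421, 0.2908]
tool_rot: [0.0, 1.0, -0.0, -0.001]
force: [-0.8, -0.2, -1.4]
finger_gap: 0.197
gripper_force: 49.1
```

Run:
```python
from h import *
plan([.6575,-.141,.26],Rt([0,0,1],[0,1,0]))
w=snap('wrist');p=np.array(manip.sense()['tcp_pos'])
cv2.imwrite('pics/e5.png',cv2.resize(w['img'][170:350,220:420],(600,540),interpolation=cv2.INTER_CUBIC)[:,:,::-1])
print(p,proj(w,p-[0,0,.116]),proj(w,[.6575,-.1403,.138]))
```

```text
tcp [ 0.6577 -0.1421  0.2908] rot total [-1.1e-04 -2.1e-04 -2.0e-05] rows 1 each [-1.1e-04 -2.1e-04 -2.0e-05]
then shift total [0.0004 0.0023 0.0617] rows 1 each [0.0004  0.00225 0.06167]
[ 0.65772912 -0.14214046  0.29099048] [320.02819231 236.12108244] [322.70790027 221.11372329]
```

View pics/e5.png

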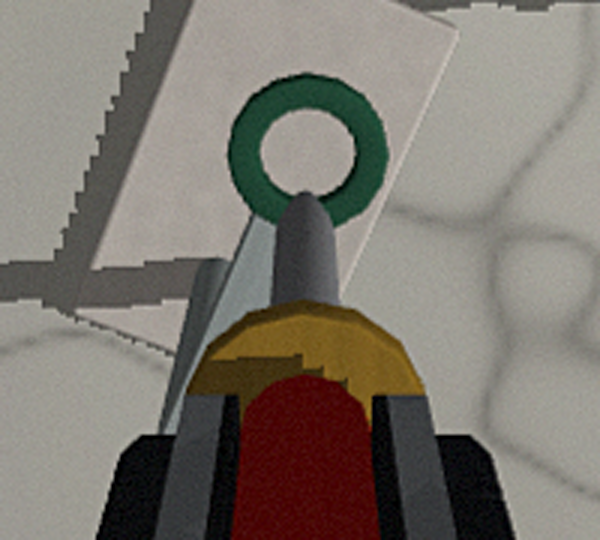

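Eyelet at (322.7,220.3), point within about 1 mm of its axis. Lowering.

Call:
servo_tool:
  commands: [-0.0005, 0.002, 0.025, 0, 0, 0, -1, 0, 0, 0.025, 0, 0, 0, -1, 0, 0, 0.025, 0, 0, 0, -1, 0, 0, 0.025, 0, 0, 0, -1, 0, 0, 0, 0, 0, 0, -1]

```text
t: 9.95
tcp_pos: [0.6562, -0.1405, 0.238]
tool_rot: [0.0, 1.0, 0.001, -0.003]
force: [-0.6, 0.2, -2.3]
finger_gap: 0.196
gripper_force: 49.1
```

Call:
servo_tool:
  commands: [0, 0, 0.025, 0, 0, 0, -1, 0, 0, 0.025, 0, 0, 0, -1, 0, 0, 0.025, 0, 0, 0, -1, 0, 0, 0.025, 0, 0, 0, -1, 0, 0, 0.025, 0, 0, 0, -1, 0, 0, 0, 0, 0, 0, -1, 0, 0, 0, 0, 0, 0, -1]

```text
t: 10.53
tcp_pos: [0.6573, -0.1409, 0.1776]
tool_rot: [-0.0, 1.0, 0.0, -0.002]
force: [0.2, -0.3, -0.0]
finger_gap: 0.194
gripper_force: 49.1
```

Call:
servo_tool:
  commands: [0, 0, 0.006, 0, 0, 0, -1, 0, 0, 0.006, 0, 0, 0, -1, 0, 0, 0.006, 0, 0, 0, -1, 0, 0, 0.006, 0, 0, 0, -1, 0, 0, 0.004, 0, 0, 0, -1, 0, 0, 0, 0, 0, 0, -1, 0, 0, 0, 0, 0, 0, -1]

```text
t: 11.12
tcp_pos: [0.6575, -0.141, 0.1641]
tool_rot: [0.0, 1.0, -0.0, -0.001]
force: [0.9, 0.4, -1.2]
finger_gap: 0.196
gripper_force: 49.1
```

Call:
servo_tool:
  commands: [0, 0, 0.003, 0, 0, 0, -1, 0, 0, 0.003, 0, 0, 0, -1, 0, 0, 0, 0, 0, 0, -1, 0, 0, 0, 0, 0, 0, -1]

```text
t: 11.45
tcp_pos: [0.6575, -0.141, 0.1612]
tool_rot: [0.0, 1.0, -0.0, -0.001]
force: [0.1, -0.2, -1.2]
finger_gap: 0.194
gripper_force: 49.1
```

Call:
servo_tool:
  commands: [0, 0, 0.003, 0, 0, 0, -1, 0, 0, 0.003, 0, 0, 0, -1, 0, 0, 0, 0, 0, 0, -1, 0, 0, 0, 0, 0, 0, -1]

```text
t: 11.78
tcp_pos: [0.6575, -0.141, 0.1581]
tool_rot: [0.0, 1.0, -0.0, -0.001]
force: [-0.2, 0.6, -1.1]
finger_gap: 0.196
gripper_force: 49.1
```

Call:
servo_tool:
  commands: [0, 0, 0.002, 0, 0, 0, -1, 0, 0, 0, 0, 0, 0, -1, 0, 0, 0, 0, 0, 0, -1]

```text
t: 12.03
tcp_pos: [0.6575, -0.1411, 0.1572]
tool_rot: [0.0, 1.0, -0.0, -0.001]
force: [0.0, 0.0, -0.9]
finger_gap: 0.199
gripper_force: 49.1
```

Call:
servo_tool:
  commands: [0, 0, 0.002, 0, 0, 0, -1, 0, 0, 0, 0, 0, 0, -1, 0, 0, 0, 0, 0, 0, -1]

```text
t: 12.28
tcp_pos: [0.6575, -0.141, 0.1562]
tool_rot: [-0.0, 1.0, -0.0, -0.001]
force: [-0.6, -0.4, -1.1]
finger_gap: 0.196
gripper_force: 49.1
```

Call:
servo_tool:
  commands: [0, 0, 0.002, 0, 0, 0, -1, 0, 0, 0, 0, 0, 0, -1, 0, 0, 0, 0, 0, 0, -1]

```text
t: 12.53
tcp_pos: [0.6577, -0.1411, 0.1557]
tool_rot: [-0.0, 1.0, -0.0, -0.001]
force: [-0.2, 0.4, 1.3]
finger_gap: 0.197
gripper_force: 49.6
```

The collar has touched (force step of +2.4 N). Releasing in stages.

Call:
servo_tool:
  commands: [0, 0, 0, 0, 0, 0, -0.55, 0, 0, 0, 0, 0, 0, -0.45, 0, 0, 0, 0, 0, 0, -0.3, 0, 0, 0, 0, 0, 0, -0.1, 0, 0, 0, 0, 0, 0, 0.1, 0, 0, 0, 0, 0, 0, 0.1, 0, 0, 0, 0, 0, 0, 0.1, 0, 0, 0, 0, 0, 0, 0.1]

```text
t: 13.2
tcp_pos: [0.6576, -0.1411, 0.1552]
tool_rot: [0.0, 1.0, -0.0, -0.001]
force: [0.1, -0.9, 0.1]
finger_gap: 0.551
gripper_force: 0.0
```

Call:
servo_tool:
  commands: [0, 0, -0.02, 0, 0, 0, 0.1, 0, 0, -0.03, 0, 0, 0, 0.1, 0, 0, -0.05, 0, 0, 0, 0.1, 0, 0, -0.06, 0, 0, 0, 0.1, 0, 0, -0.06, 0, 0, 0, 0.1, 0, 0, -0.06, 0, 0, 0, 0.1, 0, 0, 0, 0, 0, 0, 0.1, 0, 0, 0, 0, 0, 0, 0.1, 0, 0, 0, 0, 0, 0, 0.1, 0, 0, 0, 0, 0, 0, 0.1]

```text
t: 14.03
tcp_pos: [0.6568, -0.1406, 0.2938]
tool_rot: [0.0, 1.0, 0.0, -0.002]
force: [-0.1, 0.5, -0.4]
finger_gap: 0.549
gripper_force: 0.0
```

Run:
```python
from h import *
w=snap('wrist');sc=snap('scene');p=np.array(manip.sense()['tcp_pos'])
c=proj(w,[.657,-.1403,.202]);print(p,'pred handle end',c,'collar top',proj(w,[.657,-.1403,.146]))
x,y=map(int,c);
c1=cv2.resize(w['img'][100:400,170:470],(400,400));c2=cv2.resize(sc['img'][250:390,225:365],(390,400))
cv2.imwrite('pics/f.png',np.hstack([c1,c2])[:,:,::-1])
```

```text
[ 0.65695939 -0.14070647  0.29345869] pred handle end [320.25603968 248.65200773] collar top [320.38924913 224.05665284]
```

View pics/f.png

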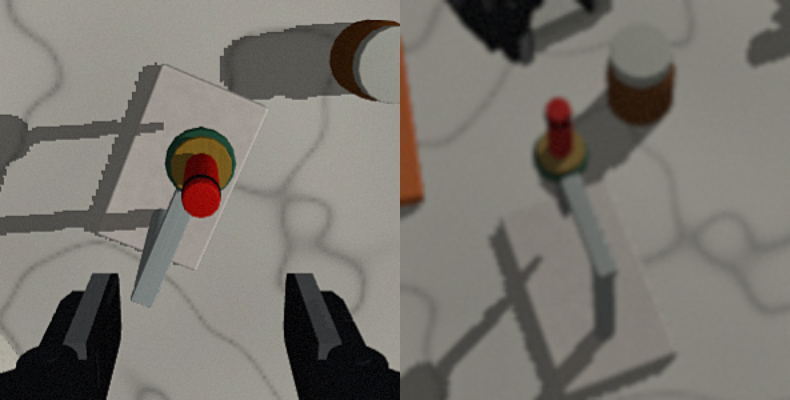

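In the crop the scriber hangs upright in the white rack's eyelet: handle end at full-frame (321,250) against (320,249) predicted, collar on the green ring, fingers clear. Handing in.

```bash
python3 -c "
from h import *
print(manip.sign_off())"
```

```text
the job is handed in; nothing more can be done
None
```

The scriber was drawn out of the sleeve without wrenching. It now hangs point down in the white rack's green eyelet, with the collar resting on the ring and the gripper clear. The job is handed in at about 14 s; no verdict was returned.

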